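# Open the topping jar at the bread stand

### The job

Take the closed square hazelnut jar that stands on the counter, set it in the mouth of the rack's empty bay and slide it home until it is behind the sprung catches. With the rack keeping the jar from turning, unscrew its lid without forcing it, just until the threads let go, and lift it off. Finish still holding the lid, level and centred, with its edge a centimetre or three above the open jar; leave the jar home in its bay and do not disturb the other jars and the pot.

Things in the scene. Friction and masses are not known exactly. Their poses are not given: they have to be found in the camera images.
- jar_mid (a point): Square clear-glass jar of hazelnuts with a round gold-coloured lid, closed, on the counter. 66 mm square, edges rounded 10 mm; shoulder 74 mm above its foot, round neck 48 mm across to the rim at 96 mm; 0.3 to 0.5 kg. Point on its axis 48 mm above the foot; z up, x and y square to the flats. It can be carried by its closed lid.
- lid_mid (a point): Middle of its lid (60 mm across, 19 mm high). Closed: 91 mm above the foot, skirt edge 7.5 mm above the shoulder. Three-start thread: opens anticlockwise from above, tight (0.3 to 0.5 N m), rises 1.8 mm, lets go after 0.8 to 1.1 rad (it varies), can be lifted off over the next 0.6 rad, then butts on the next threads. Its edge clears the rim after rising 15 mm.
- rack: Fixed wooden rack, two open-fronted bays. Origin: middle of its underside; x from open front to back wall, y left seen from the front, z up. Board 150 (x) by 232 (y) by 12 mm; cheeks and back wall rise 36 mm above it. Cheeks begin 45 mm in front of the origin with 10 mm rounded noses; the board reaches 75 mm in front. The right bay holds another jar.
- bay (a point): Where the foot's centre sits when home in the empty left bay: on the board, rack x 30, y 57.5, z 12 mm; axes as the rack's. Bay 69 mm wide; its back wall is 33 mm behind this point. In each cheek, 29.5 mm in front of this point, a sprung ball sticks out 4 mm: passing both takes about 3 to 8 N; they close on the jar's front corners once it is home.
- jar2_mid (a point): Bystander: a like closed jar home in the rack's right bay, 66 mm square, 101 mm high with its lid; point 48 mm above its foot.
- honey_mid (a point): Bystander: round amber glass honey jar with a silver-coloured lid on the counter, 68 mm across, 85 mm high; point half-way up.
- pot_mid (a point): Bystander: open white ceramic butter pot on the counter, 76 mm across, 62 mm high; point half-way up.
There are look-alikes about, which are no part of the job. Of the things shaped like the part that bears lid_mid, the brass one is meant.

How it is judged:
By the outcome, as a careful person would: the job done as asked, in the order asked, and still so for the second after the job is handed in, while the arm keeps its last pose, push and grip.
It also fails if it takes over 53 s, if anything falls off the work surface, if the arm or the gripper's body presses on something with over 40 N, if the wrist force passes 120 N, or if a joint passes its speed limit or range.

### The arm

A 7-joint arm with a two-finger parallel gripper is mounted at the origin on the work surface. World frame = base frame: x ahead of the robot, y to its left, z up, the work surface at z = 0. Lengths are in m, angles in rad, forces in N, time in s.
With the tool pointing down it reaches from about 0.35 to 0.9 m from the base axis. Payload 8.1 kg.
Tool frame: the origin (TCP) lies at the centre of the arm's flange, where the gripper is bolted on; the fingertips stand 178 mm ahead of it and the grasp point (between the pads) lies 159 mm ahead of it; z points along the fingers, y is the line along which they close (so a half turn about z gives the same grasp; the last joint's range is limited). The gripper opens to 92 mm and grips with 3 to 60 N. Pads are 19 mm wide; open, the fingers measure 130 mm over their backs; the gripper's body (75 mm by 190 mm) begins 47 mm behind the grasp point.
Start: joints at [-1.312, 0.434, 0.025, 1.573, -0.012, 1.134, -0.075], TCP at [0.221, 0.585, 0.405] pointing down, gripper open.
Joint ranges: [-2.62, 2.62], [-0.44, 2.09], [-1.27, 1.32], [0.08, 2.57], [-1.32, 4.46], [0.12, 2], [-2.74, 2.74]. Speed limits (rad/s): [2.22, 2.22, 3.01, 3.01, 3.14, 3.14, 3.14].

### API

Orientations are given as a rotation vector (axis times angle).
In Python, from cell import arm gives the robot as it stands. The module is installed in compiled form; this text tells all that it offers.
- The arm moves only by the shell command python3 -m inch 'ROWS' [FORCE]. ROWS is text: rows parted by semicolons, each of 5 numbers parted by spaces: the shift along the tool's x, y, z in m, then the turn about the tool's z in rad, then the finger opening in m, from 0 to 0.0918. In form: x y z roll fingers; .... A call has 1 to 5 rows; each row is the pose to reach, as a shift and turn from the pose commanded when the call began, along the tool's axes at that moment; what a row does not reach only later rows make up. A row lasts 1/10 s, in which the tool goes at most 50 mm and 8.59 degrees, less where a joint would pass 70% of its speed; a pose out of reach is approached as far as the arm can. A call with a gripper value outside its range is refused whole. The fingers move at their own pace and stop on an object; FORCE is the grip in N (left out, the last holds). Time passes only in rows, so rows that repeat a pose let the fingers close. It gives the time, the measured TCP pose, the force, the opening and the grip force at its end, in the units of the state.
- arm.observe(): the state, without advancing time (a new reading comes with each control period).
- arm.get_image(name): name is "scene" or "side" or "wrist"; returns the picture (400x640x3 uint8, red, green, blue); there is no depth.
- arm.get_calibration(name): a dict with "intrinsics" (3x3 intrinsics, pixels), "distortion" ([k1, k2, p1, p2, k3] as OpenCV has them; the pictures are not rectified), "pose" (4x4, takes a point from camera to world coordinates). Camera axes: x right, y up, looking along -z (the intrinsics and any distortion apply to the point x, -y, -z); pixel columns grow to the right and rows downward; lengths in m; the calibration is good to about 2 mm. A picture is of the moment at which its call begins: read the wrist's pose just before it. get_calibration takes no time and is no camera call; for the wrist camera it gives the pose at the moment of the call.
- arm.sign_off(): hands the job in; it is judged then, once.
Trained networks look in the newest picture that a camera, given by its name, has taken for a name from the list of things; names that differ only in an ending like _2 or _b are one class to them, and where a whole thing is asked for, a point or a joint stands for the part that bears it (a point fixed in the world has none). Each returns a list of dicts, best first, with "conf" (0 to 1); they miss things now and then, are a little off and sometimes report something else, mostly with a low value. They report only what shows in the picture. A call takes as long as a camera call. They do not tell look-alikes from the thing itself.
- arm.look_for(camera, query): "point" ([row, column] in pixels, amid what is visible of it).
- arm.silhouettes(camera, query): "region" (400x640 bool, what is visible of it) and "point" ([row, column] in pixels, amid what is visible of it).
- arm.place_of(camera, query): "point" ([row, column] in pixels: a listed point, or the origin of a listed thing).
The state is a dict: "clock": time; "joints": joint angles; "dq": joint speeds; "joint_efforts": joint torques, N m; "position": TCP position; "ee_rot": TCP orientation; "force": force on the tool from outside, world axes, zero at the start; "ft_torque": the same for the moment, N m; "width": opening from 0.0 (shut) to 1.0 (fully open); "gripper_force": force on a finger pad.
Only numpy, scipy, OpenCV 4.12 (cv2) and the standard library are available. Lean on these libraries where they do the work, as an engineer would, in place of code of your own. Each camera call takes 0.05 s, during which the arm holds its last target. There are 200 camera calls.

## Working session

There is one attempt and no reset: what is moved stays moved. The work goes in short steps, Python scripts to look and compute and a shell command to move; the robot and the scene stay as the last step left them, time stands still between calls to the robot, and variables do not carry over. Pictures are saved under pics/ and viewed, at most 10 in all, crops included, and the job is handed in when it is done.

```bash
mkdir -p pics
cat > h.py <<'E'
import numpy as np, cv2
from cell import arm
from scipy.spatial.transform import Rotation as R
def ray(cal,p):
    K=np.array(cal["intrinsics"]);D=np.array(cal["distortion"]);T=np.array(cal["pose"])
    u=cv2.undistortPoints(np.array([[[p[1],p[0]]]],float),K,D)[0,0]
    d=T[:3,:3]@np.array([u[0],-u[1],-1]);return T[:3,3],d/np.linalg.norm(d)
def atz(cal,p,z):
    o,d=ray(cal,p);return o+d*(z-o[2])/d[2]
def proj(cal,P):
    K=np.array(cal["intrinsics"]);D=np.array(cal["distortion"]);T=np.array(cal["pose"])
    P=np.atleast_2d(P);c=(P-T[:3,3])@T[:3,:3];c=c*[1,-1,-1]
    return cv2.projectPoints(c,np.zeros(3),np.zeros(3),K,D)[0][:,0,::-1]
def tri(rs):
    A=np.zeros((3,3));b=np.zeros(3)
    for o,d in rs:
        M=np.eye(3)-np.outer(d,d);A+=M;b+=M@o
    return np.linalg.solve(A,b)
def save(n,im): cv2.imwrite(f"pics/{n}.png",im[:,:,::-1])
E
python3 - <<'E'
from h import *
ims=[]
for c in ["scene","side"]:
    im=arm.get_image(c); ims.append(im); np.save(c,im); cal=arm.get_calibration(c)
    print(c,np.round(np.array(cal["pose"])[:3,3],3))
    for q in ["jar_mid","lid_mid","bay","rack","jar2_mid","honey_mid","pot_mid"]:
        for r in arm.place_of(c,q)[:4]:
            z={"jar_mid":.048,"lid_mid":.091,"bay":.012,"rack":0,"jar2_mid":.06,"honey_mid":.0425,"pot_mid":.031}[q]
            print(q,np.round(r["point"],1),round(r["conf"],2),np.round(atz(cal,r["point"],z),3))
save("a",ims[0]);save("b",ims[1])
print(arm.observe())
E
```

```text
scene [1.04  0.759 0.833]
jar_mid [277.8 328.5] 0.7 [0.627 0.206 0.048]
lid_mid [266.1 280.4] 0.97 [0.707 0.154 0.091]
lid_mid [230.5 327.8] 0.91 [0.571 0.129 0.091]
lid_mid [304.8 369.1] 0.74 [0.631 0.333 0.091]
lid_mid [259.1 326.6] 0.59 [0.623 0.194 0.091]
bay [222.4 269.3] 0.89 [ 0.615 -0.046  0.012]
rack [210.2 259.2] 0.59 [ 0.605 -0.112  0.   ]
jar2_mid [182.9 235.9] 0.89 [ 0.628 -0.175  0.06 ]
honey_mid [238.1 372.7] 0.61 [0.476 0.169 0.042]
pot_mid [280.6 425.5] 0.92 [0.464 0.322 0.031]
side [ 0.326 -0.72   0.863]
jar_mid [161.8 327.1] 0.96 [0.625 0.203 0.048]
lid_mid [195.2 355.9] 0.77 [0.639 0.022 0.091]
lid_mid [150.7 326.2] 0.61 [0.619 0.198 0.091]
lid_mid [213.8 300.2] 0.55 [ 0.499 -0.003  0.091]
lid_mid [149.  304.9] 0.49 [0.568 0.219 0.091]
bay [239.8 360.9] 0.65 [ 0.634 -0.048  0.012]
bay [146.9 257.3] 0.2 [0.464 0.359 0.012]
rack [263.5 356.1] 0.69 [ 0.604 -0.103  0.   ]
jar2_mid [266.7 378.3] 0.66 [ 0.627 -0.166  0.06 ]
honey_mid [183.  277.3] 0.57 [0.481 0.162 0.042]
pot_mid [144.3 260.4] 0.84 [0.471 0.344 0.031]
{'clock': 0.8, 'joints': array([-1.31160931,  0.43448888,  0.02501969,  1.57318582, -0.01161508,
        1.13400587, -0.07511474]), 'dq': array([-0.00156437,  0.00033113, -0.00023651, -0.00082174,  0.00033391,
       -0.00073239, -0.00057184]), 'joint_efforts': array([ 1.52916309e-04, -6.67609191e+01,  9.83808897e-01, -3.14779866e+01,
       -6.07875385e-02,  3.27902113e-02,  4.28748672e-05]), 'position': array([0.22124984, 0.58453845, 0.40475447]), 'ee_rot': array([5.65388427e-01, 3.09028531e+00, 8.87470668e-05]), 'force': array([-1.12847469, -0.9590219 ,  0.47203371]), 'ft_torque': array([-0.0310916 , -0.00826744,  0.05303764]), 'gripper_force': 0.0, 'width': 0.995947325774481}
```

View pics/a.png

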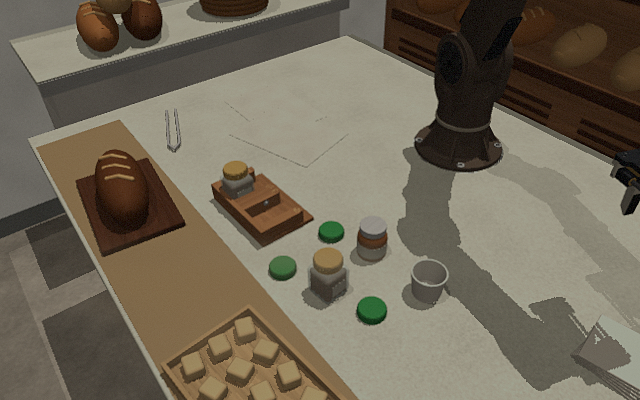

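View pics/b.png

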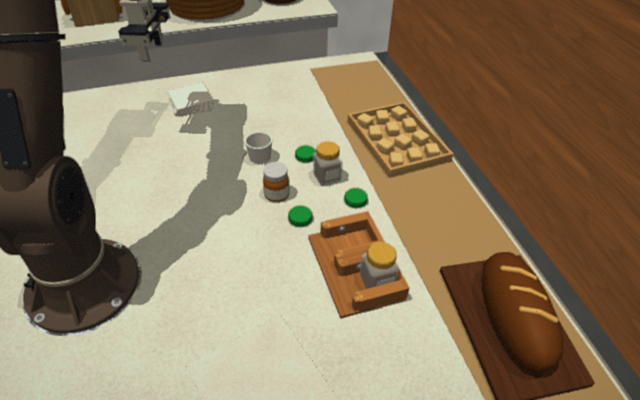

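Run:
```python
from h import *
s=arm.observe();M=R.from_rotvec(s["ee_rot"]).as_matrix();print(np.round(M,3))
print("shift to above jar", M.T@(np.array([.60,.20,.42])-s["position"]))
cs={c:arm.get_calibration(c) for c in["scene","side"]}
P={"jar":((277.8,328.5),(161.8,327.1)),"lid":((259.1,326.6),(150.7,326.2)),"bay":((222.4,269.3),(239.8,360.9)),"rack":((210.2,259.2),(263.5,356.1)),"jar2":((182.9,235.9),(266.7,378.3))}
for k,(a,b) in P.items(): print(k,np.round(tri([ray(cs["scene"],a),ray(cs["side"],b)]),4))
im=np.load("scene.npy");a=cv2.resize(im[200:330,260:420],None,fx=2.5,fy=3.0,interpolation=cv2.INTER_CUBIC)
b=cv2.resize(np.load("side.npy")[120:250,240:400],None,fx=2.5,fy=3,interpolation=cv2.INTER_CUBIC)
save("c",np.hstack([a,b]))
```

```text
[[-0.935  0.354  0.   ]
 [ 0.354  0.935  0.   ]
 [-0.     0.    -1.   ]]
shift to above jar [-0.49036591 -0.22552696 -0.01525763]
jar [0.6259 0.2049 0.0464]
lid [0.6211 0.1956 0.0916]
bay [ 0.6246 -0.0467  0.0154]
rack [ 0.6045 -0.107   0.0042]
jar2 [ 0.6277 -0.1695  0.0633]
```

View pics/c.png

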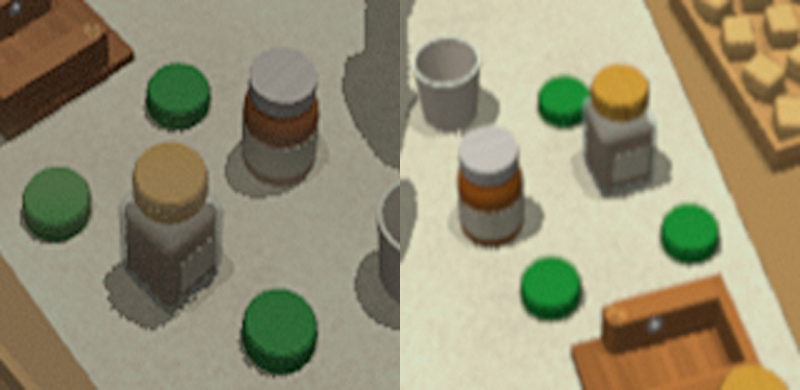

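Loose green lids at scene (266,280), (230,328) and (305,369) are look-alikes. The brass lid at (259,327) sits on the clear square jar next to the honey jar, so that is the one meant, and the crop confirms it. I'm moving above it.

```bash
python3 -m inch '-0.045 -0.02 0 0 0.09; -0.09 -0.04 0 0 0.09; -0.135 -0.06 0 0 0.09; -0.18 -0.08 0 0 0.09; -0.225 -0.1 0 0 0.09'
python3 -m inch '-0.045 -0.02 0 0 0.09; -0.09 -0.04 0 0 0.09; -0.135 -0.06 0 0 0.09; -0.18 -0.08 0 0 0.09; -0.225 -0.1 0 0 0.09'
python3 -m inch '-0.04 -0.025 0 0.14 0.09; -0.04 -0.025 0 0.28 0.09; -0.04 -0.025 0 0.42 0.09; -0.04 -0.025 0 0.56 0.09; -0.04 -0.025 0 0.7 0.09'
python3 -m inch '0 0 0 0.14 0.09; 0 0 0 0.2 0.09; 0 0 0 0.2 0.09'
python3 - <<'E'
from h import *
im=arm.get_image("wrist");cal=arm.get_calibration("wrist");s=arm.observe()
print(s["position"],s["joints"],np.round(R.from_rotvec(s["ee_rot"]).as_matrix(),3));print(np.round(cal["pose"],3))
for q in ["jar_mid","lid_mid","bay","rack","jar2_mid","honey_mid"]:
  for r in arm.place_of("wrist",q)[:3]:
    z={"jar_mid":.048,"lid_mid":.091,"bay":.012,"rack":0,"jar2_mid":.06,"honey_mid":.0425,"pot_mid":.031}[q]
    print(q,np.round(r["point"],1),round(r["conf"],2),np.round(atz(cal,r["point"],z),4))
save("d",im)
E
```

```text
clock: 1.3
position: [0.3974, 0.4098, 0.405]
ee_rot: [0.565, 3.09, 0.001]
force: [0.1, 0.7, 0.1]
width: 0.981
gripper_force: 0.0
clock: 1.8
position: [0.5724, 0.2366, 0.405]
ee_rot: [0.565, 3.09, 0.001]
force: [1.2, 1.4, 0.5]
width: 0.981
gripper_force: 0.0
clock: 2.3
position: [0.5999, 0.2005, 0.4047]
ee_rot: [-1.599, -2.704, -0.0]
force: [0.6, -0.0, 0.4]
width: 0.983
gripper_force: 0.0
clock: 2.6
position: [0.5998, 0.2008, 0.4047]
ee_rot: [1.854, 2.536, -0.0]
force: [-0.3, 0.3, 0.2]
width: 0.982
gripper_force: 0.0
[0.59979636 0.20081463 0.40469343] [-0.67002672  0.45964785  0.39101063  1.57632604 -0.18681969  1.14277198
  0.07292516] [[-0.306  0.952 -0.   ]
 [ 0.952  0.306 -0.   ]
 [-0.    -0.    -1.   ]]
[[ 0.952 -0.294 -0.085  0.577]
 [ 0.306  0.915  0.265  0.273]
 [-0.    -0.278  0.961  0.384]
 [ 0.     0.     0.     1.   ]]
lid_mid [199.3 341.3] 0.87 [0.6231 0.2011 0.091 ]
lid_mid [250.8 228.6] 0.84 [0.5271 0.1102 0.091 ]
lid_mid [265.  343.3] 0.63 [0.6492 0.1318 0.091 ]
honey_mid [177.3 208.2] 0.57 [0.4754 0.1671 0.0425]
```

View pics/d.png

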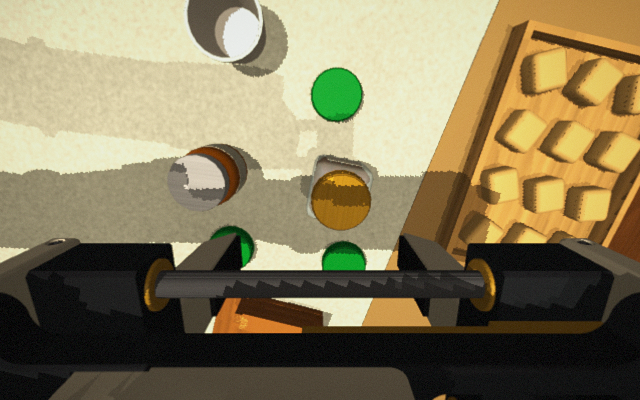

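The wrist view shows the brass lid at (199,341) on the square jar, with the jar's far flat at about row 158. The rack's left cheek shows at (310,270). I'm fitting the jar's yaw from silhouettes, then moving over the rack to look.

```bash
cat >> h.py <<'E'
def rsq(h,r,n=8):
    a=np.concatenate([np.linspace(k*np.pi/2,(k+1)*np.pi/2,n) for k in range(4)])
    c=np.repeat([[1,1],[-1,1],[-1,-1],[1,-1]],n,0)*(h-r)
    return c+r*np.c_[np.cos(a),np.sin(a)]
def hullmask(cal,P):
    m=np.zeros((400,640),np.uint8);p=proj(cal,P)[:,::-1]
    cv2.fillConvexPoly(m,cv2.convexHull(np.round(p*16).astype(np.int32)),1,shift=4);return m>0
def jarpts(x,y,yaw,z0=0,lid=True):
    c,s=np.cos(yaw),np.sin(yaw);q=rsq(.033,.010)@np.array([[c,s],[-s,c]])+[x,y]
    P=[np.c_[q,np.full(len(q),z0+z)] for z in(0.003,.071)]
    if lid:
        t=np.linspace(0,2*np.pi,40);o=np.c_[x+.03*np.cos(t),y+.03*np.sin(t)]
        P+=[np.c_[o,np.full(40,z0+z)] for z in(.0815,.1005)]
    return np.vstack(P)
E
python3 - <<'E'
from h import *
from scipy.optimize import minimize
regs={}
for c in ["wrist","scene","side"]:
    cal=arm.get_calibration(c)
    if c!="wrist": arm.get_image(c)
    for q in ["jar_mid","lid_mid"]:
        for r in arm.silhouettes(c,q): 
            m=np.array(r["region"]); P=proj(cal,[.623,.202,.06 if q[0]=="j" else .091])[0]
            print(c,q,round(r["conf"],2),np.round(r["point"]),m.sum(),np.round(P))
            if np.hypot(*(np.array(r["point"])-P))<25: regs.setdefault(c,[cal,np.zeros((400,640),bool)])[1]|=m
    if c in regs:
        cal,m=regs[c]; best=[]
        for dx in np.arange(-.006,.0061,.002):
          for dy in np.arange(-.006,.0061,.002):
            for y in np.radians(np.arange(-45,45,3)):
              k=hullmask(cal,jarpts(.623+dx,.202+dy,y));best.append(((k&m).sum()/(k|m).sum(),.623+dx,.202+dy,np.degrees(y)))
        for b in sorted(best)[::-1][:6]: print(np.round(b,3))
np.save("jm",{c:v[1] for c,v in regs.items()},allow_pickle=True)
E
python3 -m inch '-0.047 -0.017 0 0 0.09; -0.094 -0.034 0 0 0.09; -0.141 -0.051 0 0 0.09; -0.188 -0.068 0 0 0.09; -0.235 -0.085 0 0 0.09'
python3 -m inch '-0.047 -0.017 0 0 0.09; -0.095 -0.032 0 0.15 0.09; -0.095 -0.032 0 0.3 0.09; -0.095 -0.032 0 0.31 0.09'
python3 - <<'E'
from h import *
im=arm.get_image("wrist");cal=arm.get_calibration("wrist");s=arm.observe()
print(s["position"],s["joints"])
for q in ["bay","rack","jar2_mid"]:
  for r in arm.place_of("wrist",q)[:3]:
    z={"bay":.012,"rack":0,"jar2_mid":.06}[q]
    print(q,np.round(r["point"],1),round(r["conf"],2),np.round(atz(cal,r["point"],z),4))
np.save("e",im);np.save("ecal",cal,allow_pickle=True);save("e",im)
E
```

```text
wrist jar_mid 0.63 [318. 261.] 3154 [191. 339.]
wrist lid_mid 0.78 [201. 345.] 2874 [198. 341.]
wrist lid_mid 0.56 [ 97. 335.] 2300 [198. 341.]
[  0.664   0.623   0.2   -36.   ]
[  0.663   0.621   0.196 -39.   ]
[0.663 0.621 0.2   9.   ]
[ 0.662  0.621  0.2   36.   ]
[ 0.662  0.625  0.198 42.   ]
[  0.662   0.621   0.198 -42.   ]
scene jar_mid 0.59 [286. 328.] 1102 [272. 329.]
scene lid_mid 0.86 [258. 325.] 682 [261. 329.]
scene lid_mid 0.82 [308. 369.] 698 [261. 329.]
scene lid_mid 0.76 [232. 329.] 453 [261. 329.]
scene lid_mid 0.66 [268. 283.] 561 [261. 329.]
scene lid_mid 0.6 [210. 266.] 3664 [261. 329.]
[ 0.888  0.623  0.2   18.   ]
[0.887 0.625 0.202 0.   ]
[0.887 0.623 0.2   9.   ]
[0.887 0.623 0.2   3.   ]
[ 0.887  0.625  0.202 -6.   ]
[ 0.887  0.625  0.202 -3.   ]
side jar_mid 0.66 [171. 327.] 670 [159. 327.]
side lid_mid 0.89 [152. 329.] 389 [150. 327.]
side lid_mid 0.66 [216. 305.] 472 [150. 327.]
side lid_mid 0.59 [152. 304.] 292 [150. 327.]
side lid_mid 0.58 [198. 358.] 370 [150. 327.]
[ 0.726  0.621  0.202 15.   ]
[0.725 0.625 0.206 3.   ]
[ 0.725  0.623  0.204 12.   ]
[ 0.725  0.621  0.202 18.   ]
[ 0.725  0.621  0.202 12.   ]
[0.724 0.621 0.202 9.   ]
clock: 3.85
position: [0.5899, -0.051, 0.405]
ee_rot: [1.853, 2.537, 0.001]
force: [0.9, 0.1, -0.3]
width: 0.979
gripper_force: 0.0
clock: 4.25
position: [0.5884, -0.1511, 0.4047]
ee_rot: [2.229, 2.213, -0.0]
force: [-0.2, 1.1, -0.2]
width: 0.982
gripper_force: 0.0
[ 0.58880311 -0.14913071  0.40456171] [-0.21166984  0.43396082  0.53848395  1.65006926 -0.24167349  1.12476076
  0.39125711]
bay [ 95.3 348.7] 0.91 [ 0.6227 -0.0515  0.012 ]
rack [142.2 324.8] 0.65 [ 0.5953 -0.1066  0.    ]
jar2_mid [142.1 324.6] 0.56 [ 0.594  -0.1013  0.06  ]
```

View pics/e.png

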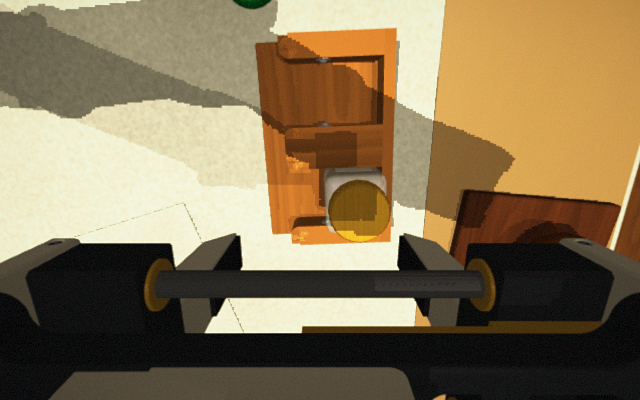

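Run:
```python
from h import *
im=np.load("e.npy");d=cv2.imread("pics/d.png")[:,:,::-1]
a=cv2.resize(im[20:260,250:410],None,fx=2.5,fy=2.5,interpolation=cv2.INTER_CUBIC)
b=cv2.resize(d[145:245,300:380],None,fx=5,fy=5,interpolation=cv2.INTER_CUBIC)
b=cv2.convertScaleAbs(b,alpha=1.0);b=np.vstack([b,np.zeros((100,400,3),np.uint8)])
o=np.ascontiguousarray(np.hstack([a,b]))
for v in range(0,600,50): cv2.putText(o,str(20+v//2.5)[:3],(0,v+5),0,.35,(0,0,255),1); cv2.putText(o,str(145+v//5)[:3],(402,v+5),0,.35,(0,0,255),1)
for u in range(0,400,50): cv2.putText(o,str(250+u//2.5)[:3],(u,598),0,.35,(255,255,255),1); cv2.putText(o,str(300+u//5)[:3],(400+u,598),0,.35,(255,255,255),1)
save("f",o)
```

```text
(no output)
```

View pics/f.png

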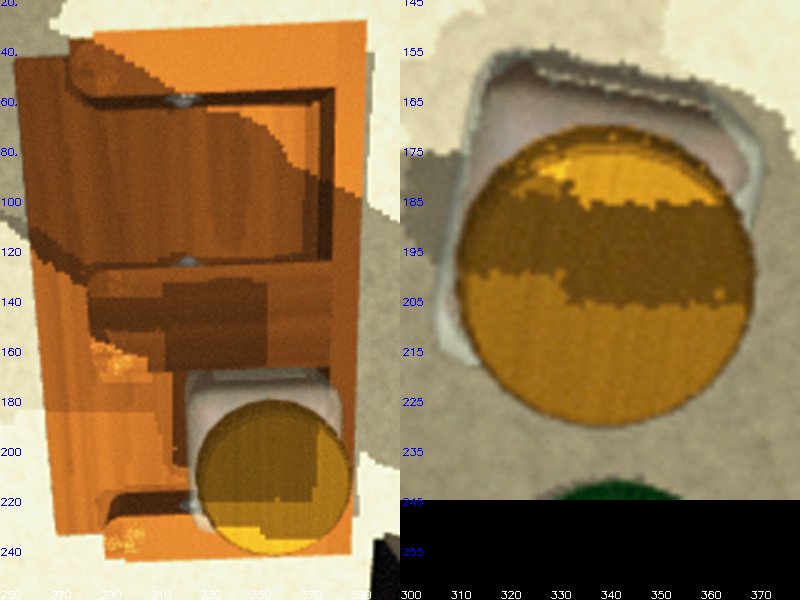

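Run:
```python
from h import *
from scipy.optimize import least_squares
cal=np.load("ecal.npy",allow_pickle=True).item()
M=np.array([[75,116,48],[75,-116,48],[63,92,48],[63,23,48],[63,-23,48],[-75,116,12],[-75,-116,12]])/1e3
px=np.array([[28.4,396.8],[241.2,390.4],[55.2,384],[124.4,382.4],[166.8,382],[43.2,256],[233.6,272.8]])
def W(p):
    c,s=np.cos(p[2]),np.sin(p[2]);return np.c_[M[:,:2]@np.array([[c,s],[-s,c]])+p[:2],M[:,2]]
f=least_squares(lambda p:(proj(cal,W(p))-px).ravel(),[.6,-.107,0],loss="soft_l1")
print("rack",f.x[:2],np.degrees(f.x[2]),np.round(proj(cal,W(f.x))-px,1).tolist())
p=f.x;c,s=np.cos(p[2]),np.sin(p[2])
for x,y in((.03,.0575),(-.04,.0575),(-.08,.0575)):print(x,p[0]+c*x-s*y,p[1]+s*x+c*y)
# jar: wrist pose at picture d, TCP .5998 .2008 .4047; rebuild camera pose from rotation relative to tool
s0=arm.observe();c0=arm.get_calibration("wrist")
def T(pos,rv):
    t=np.eye(4);t[:3,:3]=R.from_rotvec(rv).as_matrix();t[:3,3]=pos;return t
rel=np.linalg.inv(T(s0["position"],s0["ee_rot"]))@np.array(c0["pose"])
cd=dict(c0);cd["pose"]=T([.5998,.2008,.4047],[1.854,2.536,0])@rel
for n,pts in(("top",[(154.8,325),(163,366)]),("left",[(165,313.8),(211,308)])):
    a,b=[atz(cd,q,.002)for q in pts];v=b-a;print(n,np.round(a,4),np.round(b,4),np.degrees(np.arctan2(v[1],v[0])))
print("lid top centre",atz(cd,(200,341.5),.1005))
```

```text
rack [ 0.5954272  -0.10914735] 2.2680036898534306 [[-0.5, 0.1], [1.1, 0.2], [-0.3, 0.4], [0.2, 0.6], [-0.1, 0.2], [-0.4, -1.4], [1.7, -0.9]]
0.03 0.6231282040761617 -0.05050517468298134
-0.04 0.5531830385378353 -0.053275340348808695
-0.08 0.5132143725159346 -0.054858292157852886
top [0.5983 0.2283 0.002 ] [0.6515 0.2343 0.002 ] 6.409365955613321
left [0.5886 0.2116 0.002 ] [0.5997 0.1501 0.002 ] -79.77071052152382
lid top centre [0.62187443 0.20265122 0.1005    ]
```

```bash
python3 - <<'E'
from h import *
im=arm.get_image("wrist");cal=arm.get_calibration("wrist");old=np.load("e.npy")
g=lambda a:cv2.cvtColor(a,cv2.COLOR_RGB2GRAY)[20:235,240:410].astype(np.float32)
print(cv2.phaseCorrelate(g(old),g(im),cv2.createHanningWindow((170,215),cv2.CV_32F)))
c0=np.load("ecal.npy",allow_pickle=True).item();print(np.array(cal["pose"])[:3,3]-np.array(c0["pose"])[:3,3],arm.observe()["position"],arm.observe()["ee_rot"])
E
python3 -m inch '0.048 0 0 0 0.09; 0.096 0.01 0 0 0.09; 0.144 0.02 0 0 0.09; 0.192 0.03 0 0 0.09; 0.24 0.032 0 0 0.09'
python3 -m inch '0.048 0 0 0 0.09; 0.095 0 0.01 0 0.09; 0.11 0 0.05 -0.05 0.09; 0.11 0 0.095 -0.14 0.09; 0.11 0 0.095 -0.147 0.09'
python3 -m inch '0 0 0 0 0.09; 0 0 0 0 0.09'
python3 - <<'E'
from h import *
im=arm.get_image("wrist");cal=arm.get_calibration("wrist");s=arm.observe()
print(s["position"],s["joints"],np.round(R.from_rotvec(s["ee_rot"]).as_matrix(),3))
for q in ["jar_mid","lid_mid"]:
  for r in arm.place_of("wrist",q)[:3]:
    print(q,np.round(r["point"],1),round(r["conf"],2),np.round(atz(cal,r["point"],{"jar_mid":.048,"lid_mid":.091}[q]),4))
np.save("g",im);np.save("gcal",cal,allow_pickle=True)
o=cv2.resize(im[100:400,140:500],None,fx=2,fy=2,interpolation=cv2.INTER_CUBIC)
for v in range(0,600,50): cv2.putText(o,str(100+v//2),(0,v+5),0,.35,(255,0,0),1)
for u in range(0,720,50): cv2.putText(o,str(140+u//2),(u,598),0,.35,(255,0,0),1)
save("g",o)
E
```

```text
((0.09989468058776652, 3.577629772249111), 0.7959940341274434)
[-4.41773189e-05  1.49803044e-03  9.61673395e-05] [ 0.58906499 -0.14761946  0.40462047] [-2.21609674e+00 -2.22596320e+00 -7.04261354e-04]
clock: 5.0
position: [0.6212, 0.094, 0.4048]
ee_rot: [2.218, 2.225, 0.001]
force: [0.9, 1.0, -0.5]
width: 0.978
gripper_force: 0.0
clock: 5.5
position: [0.6182, 0.2024, 0.3041]
ee_rot: [-2.042, -2.38, 0.014]
force: [-1.4, -0.7, 0.5]
width: 0.981
gripper_force: 0.0
clock: 5.7
position: [0.6221, 0.2002, 0.3124]
ee_rot: [2.055, 2.374, 0.005]
force: [0.0, -0.7, 0.9]
width: 0.979
gripper_force: 0.0
[0.6221542  0.20012534 0.31255464] [-0.65776279  0.58186747  0.409026    1.63054348 -0.26634368  0.98053392
 -0.01674495] [[-0.143  0.99   0.004]
 [ 0.99   0.143  0.001]
 [ 0.001  0.004 -1.   ]]
lid_mid [227.4 325.3] 0.94 [0.6274 0.1993 0.091 ]
lid_mid [296.9 345.3] 0.81 [0.6511 0.1451 0.091 ]
lid_mid [ 82.9 297.3] 0.71 [0.5957 0.2923 0.091 ]
```

View pics/g.png

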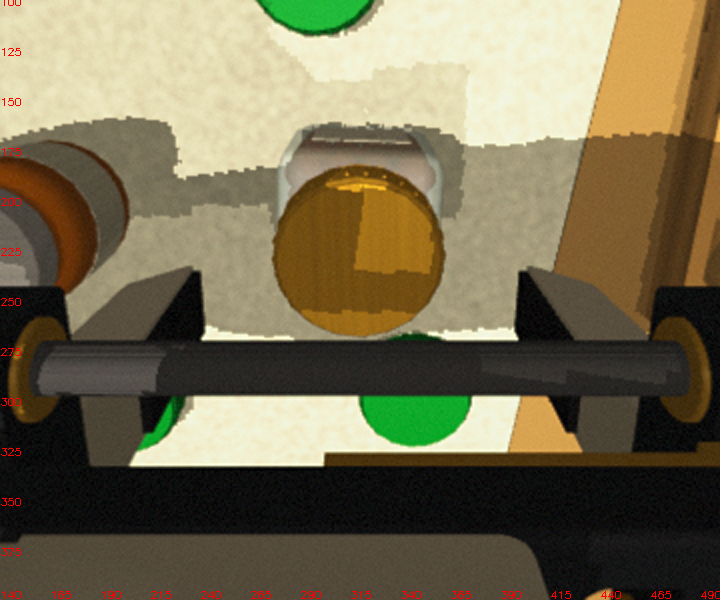

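Run:
```python
from h import *
from scipy.optimize import least_squares
cal=np.load("gcal.npy",allow_pickle=True).item();s=arm.observe()
print("lid top",atz(cal,(227.5,319.5),.1005), "bottom edge pt", atz(cal,(268,319.5),.1005))
M_=R.from_rotvec(s["ee_rot"]).as_matrix()
def T(pos,rv):
    t=np.eye(4);t[:3,:3]=R.from_rotvec(rv).as_matrix();t[:3,3]=pos;return t
rel=np.linalg.inv(T(s["position"],s["ee_rot"]))@np.array(arm.get_calibration("wrist")["pose"]);print(np.round(rel,4).tolist())
g=s["position"]+M_[:,2]*.159;print("grasp pt",g)
b=atz(cal,(268,319.5),.1005);c=b[:2]+.03*np.array([-M_[0,0],M_[1,0]])*[-1,1];print("lid centre from edge",c)
t=c-g[:2];print("shift tool x,y",M_[:2,:2].T@t)
a,b=atz(cal,(162,295),.002),atz(cal,(163.5,350),.002);v=b-a;print("foot edge yaw",np.degrees(np.arctan2(v[1],v[0])),"tool yaw",np.degrees(np.arctan2(M_[1,1],M_[0,1])))
ce=dict(cal);ce["pose"]=T([.58906,-.14762,.40462],[2.21609674,2.22596320,7e-4])@rel
M=np.array([[75,116,48],[75,-116,48],[63,92,48],[63,23,48],[63,-23,48],[-75,116,12],[-75,-116,12]])/1e3
px=np.array([[28.4,396.8],[241.2,390.4],[55.2,384],[124.4,382.4],[166.8,382],[43.2,256],[233.6,272.8]])+[3.58,.1]
def W(p):
    c,s=np.cos(p[2]),np.sin(p[2]);return np.c_[M[:,:2]@np.array([[c,s],[-s,c]])+p[:2],M[:,2]]
f=least_squares(lambda p:(proj(ce,W(p))-px).ravel(),[.6,-.107,0],loss="soft_l1");p=f.x
print("rack",p[:2],np.degrees(p[2]),np.round(proj(ce,W(p))-px,1).tolist())
c,s=np.cos(p[2]),np.sin(p[2])
for x,y in((.03,.0575),(-.04,.0575),(-.08,.0575)):print(x,p[0]+c*x-s*y,p[1]+s*x+c*y)
```

```text
lid top [0.62275061 0.20225234 0.1005    ] bottom edge pt [0.62715862 0.17186967 0.1005    ]
[[0.0001, 0.9607, 0.2777, 0.0758], [1.0, -0.0003, 0.0004, 0.0001], [0.0005, 0.2777, -0.9607, 0.0204], [0.0, 0.0, 0.0, 1.0]]
grasp pt [0.62234652 0.20048368 0.1530266 ]
lid centre from edge [0.62283777 0.20155686]
shift tool x,y [0.00099124 0.00064069]
foot edge yaw 6.651889537449877 tool yaw 8.280861455378641
rack [ 0.59634261 -0.11142825] 2.522722958967526 [[0.1, 0.0], [0.3, 0.2], [0.0, 0.3], [0.1, 0.6], [-0.5, 0.1], [-0.3, -1.1], [0.7, -0.7]]
0.03 0.6237826419702074 -0.05266350729313495
-0.04 0.5538504828914174 -0.05574459907670771
-0.08 0.5138892491321088 -0.057505222953034986
```

```bash
python3 -m inch '0.001 0.0006 0.02 0.028 0.09; 0.001 0.0006 0.04 0.028 0.09; 0.001 0.0006 0.052 0.028 0.09; 0.001 0.0006 0.054 0.028 0.09; 0.001 0.0006 0.054 0.028 0.09'
python3 -m inch '0 0 0 0 0.09; 0 0 0 0 0.09'
```

```text
clock: 6.35
position: [0.6218, 0.2016, 0.2562]
ee_rot: [2.087, 2.348, 0.0]
force: [-0.4, 0.3, 0.3]
width: 0.978
gripper_force: 0.0
clock: 6.55
position: [0.6219, 0.2017, 0.2567]
ee_rot: [2.086, 2.348, 0.002]
force: [0.2, 0.6, -0.0]
width: 0.983
gripper_force: 0.0
```

```bash
python3 -m inch '0 0 0 0 0.05; 0 0 0 0 0.05; 0 0 0 0 0.05; 0 0 0 0 0.05; 0 0 0 0 0.05' 45
python3 -m inch '0 0 0 0 0.05; 0 0 0 0 0.05; 0 0 0 0 0.05'
```

```text
clock: 7.05
position: [0.6218, 0.2017, 0.2558]
ee_rot: [2.086, 2.348, 0.001]
force: [2.1, -0.2, 0.2]
width: 0.638
gripper_force: 45.0
clock: 7.35
position: [0.6218, 0.2017, 0.2559]
ee_rot: [2.086, 2.348, 0.001]
force: [1.8, 1.3, 0.2]
width: 0.638
gripper_force: 45.0
```

```bash
python3 -m inch '0 0 -0.01 0 0.05; 0 0 -0.03 0 0.05; 0 0 -0.06 0 0.05; 0 0 -0.09 0 0.05; 0 0 -0.11 0 0.05'
python3 -m inch '-0.015 -0.009 0 0 0.05; -0.04 -0.0235 0 0 0.05; -0.07 -0.041 0 0 0.05; -0.1 -0.0585 0 0 0.05; -0.13 -0.076 0 0 0.05'
python3 -m inch '-0.03 -0.0175 0 0 0.05; -0.06 -0.035 0 0 0.05; -0.085 -0.05 0 0 0.05; -0.105 -0.061 0 0 0.05; -0.1145 -0.0665 0 0.037 0.05'
python3 -m inch '0 0 0 0.037 0.05; 0 0 0 0.037 0.05; 0 0 0 0.037 0.05; 0 0 0 0.037 0.05'
python3 - <<'E'
from h import *
im=arm.get_image("wrist");cal=arm.get_calibration("wrist")
s=arm.observe();M=R.from_rotvec(s["ee_rot"]).as_matrix();print(s["position"],np.round(M,3).tolist(),s["joints"],s["force"],s["gripper_force"])
save("h",im)
E
```

```text
clock: 7.85
position: [0.6213, 0.2015, 0.368]
ee_rot: [2.087, 2.348, 0.001]
force: [0.2, 1.1, -4.5]
width: 0.645
gripper_force: 45.0
clock: 8.35
position: [0.56, 0.0624, 0.3657]
ee_rot: [-2.086, -2.348, 0.002]
force: [0.3, -1.4, -4.7]
width: 0.64
gripper_force: 45.0
clock: 8.85
position: [0.5073, -0.0601, 0.366]
ee_rot: [-2.134, -2.304, 0.001]
force: [-0.0, 0.7, -4.8]
width: 0.638
gripper_force: 45.0
clock: 9.25
position: [0.509, -0.0571, 0.3657]
ee_rot: [-2.17, -2.271, 0.0]
force: [-0.9, -0.2, -4.2]
width: 0.643
gripper_force: 45.0
[ 0.50896482 -0.0571826   0.36565873] [[-0.045, 0.999, -0.0], [0.999, 0.045, 0.0], [0.0, -0.0, -1.0]] [-0.39893462  0.30797826  0.52072775  1.92808623 -0.18621513  0.95274892
  0.25530809] [-0.47393274  0.26558329 -4.12098145] 44.99906395925791
```

View pics/h.png

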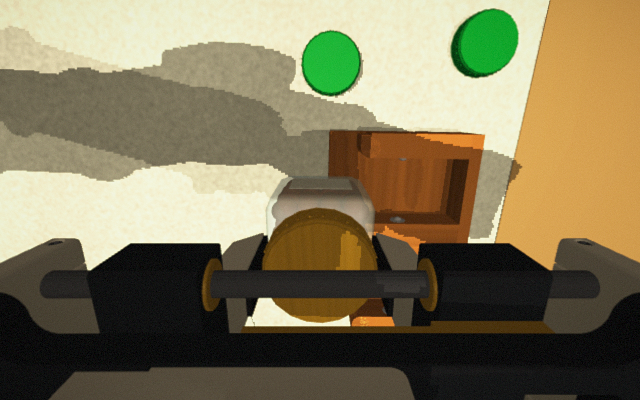

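Run:
```python
from h import *
cal=arm.get_calibration("wrist");p=[.59634,-.11143,np.radians(2.52)];c,s=np.cos(p[2]),np.sin(p[2])
for m,o in(((75,116,48),(133,484)),((63,92,48),(157,464)),((63,23,48),(223,462)),((-75,116,12),(130,330))):
    m=np.array(m)/1e3;w=[p[0]+c*m[0]-s*m[1],p[1]+s*m[0]+c*m[1],m[2]];print(np.round(proj(cal,w)[0],1),o)
a,b=atz(cal,(177.5,290),.111),atz(cal,(177.5,352),.111);print(a,b,arm.observe()["position"])
```

```text
[133.9 485.2] (133, 484)
[158.8 469.3] (157, 464)
[224.3 460. ] (223, 462)
[131.8 328.9] (130, 330)
[ 0.48417982 -0.03047223  0.111     ] [ 0.53337712 -0.02822623  0.111     ] [ 0.50896482 -0.0571826   0.36565873]
```

```bash
python3 -m inch '0 0 0.02 0 0.05; 0 0 0.045 0 0.05; 0 0 0.07 0 0.05; 0 0 0.088 0 0.05; 0 0 0.095 0 0.05'
python3 -m inch '0 0 0 0 0.05; 0 0 0 0 0.05'
python3 -m inch '0 0.006 0 0 0.05; 0 0.012 0 0 0.05; 0 0.018 0 0 0.05; 0 0.022 0 0 0.05; 0 0.022 0 0 0.05'
```

```text
clock: 9.8
position: [0.5084, -0.0574, 0.2691]
ee_rot: [-2.17, -2.269, 0.003]
force: [-0.7, 0.3, -4.1]
width: 0.641
gripper_force: 45.0
clock: 10.0
position: [0.5093, -0.0578, 0.2714]
ee_rot: [2.172, 2.269, 0.001]
force: [0.7, -0.3, -4.0]
width: 0.647
gripper_force: 45.0
clock: 10.5
position: [0.5314, -0.0563, 0.2707]
ee_rot: [-2.171, -2.271, -0.001]
force: [1.2, 3.0, -5.1]
width: 0.64
gripper_force: 45.0
```

```bash
python3 -m inch '0.0008 0 0 0 0.05; 0.0008 0 0 0 0.05'
python3 -m inch '0 0.006 0 0 0.05; 0 0.012 0 0 0.05; 0 0.018 0 0 0.05; 0 0.02 0 0 0.05; 0 0.02 0 0 0.05'
```

```text
clock: 10.7
position: [0.5308, -0.056, 0.2708]
ee_rot: [2.172, 2.27, 0.0]
force: [-0.3, 1.3, -4.5]
width: 0.641
gripper_force: 45.0
clock: 11.2
position: [0.5513, -0.0551, 0.2707]
ee_rot: [2.171, 2.269, 0.001]
force: [0.8, 2.4, -5.1]
width: 0.642
gripper_force: 45.0
```

```bash
python3 -m inch '0.0008 0 0.001 0 0.05; 0.0008 0 0.002 0 0.05; 0.0008 0 0.003 0 0.05; 0.0008 0 0.003 0 0.05'
python3 -c "
from h import *
s=arm.observe();print(s['position'],s['force'],s['ft_torque'])"
```

```text
clock: 11.6
position: [0.5508, -0.0545, 0.2679]
ee_rot: [2.172, 2.269, 0.001]
force: [-0.3, 2.1, -0.4]
width: 0.64
gripper_force: 45.0
[ 0.55079341 -0.05449806  0.26790235] [-0.31658765  2.07996599 -0.39139984] [4.32477071e-01 2.56029655e-02 2.99497527e-04]
```

```bash
python3 -m inch '0.0006 0.006 0 0 0.05; 0.0006 0.012 0 0 0.05; 0.0006 0.018 0 0 0.05; 0.0006 0.024 0 0 0.05; 0.0006 0.03 0 0 0.05'
python3 -m inch '0 0.006 0 0 0.05; 0 0.012 0 0 0.05; 0 0.018 0 0 0.05; 0 0.024 0 0 0.05; 0 0.03 0 0 0.05'
```

```text
clock: 12.1
position: [0.5794, -0.0531, 0.2681]
ee_rot: [-2.171, -2.266, 0.004]
force: [-1.7, 1.0, -3.2]
width: 0.641
gripper_force: 45.0
clock: 12.6
position: [0.61, -0.0517, 0.268]
ee_rot: [-2.171, -2.267, 0.003]
force: [-10.0, 0.4, 11.7]
width: 0.642
gripper_force: 45.0
```

```bash
python3 -m inch '0 0.004 0 0 0.05; 0 0.008 0 0 0.05; 0 0.011 0 0 0.05; 0 0.011 0 0 0.05'
python3 -m inch '0 0.001 0 0 0.05; 0 0.002 0 0 0.05; 0 0.003 0 0 0.05; 0 0.003 0 0 0.05'
```

```text
clock: 13.0
position: [0.6229, -0.0507, 0.2677]
ee_rot: [2.17, 2.268, 0.002]
force: [3.0, 0.5, -4.0]
width: 0.642
gripper_force: 45.0
clock: 13.4
position: [0.6243, -0.0506, 0.2677]
ee_rot: [-2.172, -2.269, 0.001]
force: [-3.2, -0.3, 0.0]
width: 0.639
gripper_force: 45.0
```

```bash
cat > t.py <<'E'
from h import *
s=arm.observe();M=R.from_rotvec(s['ee_rot']).as_matrix();print(s['position'].round(4),'F',s['force'].round(1),'T',s['ft_torque'].round(2),'yaw',np.arctan2(M[1,1],M[0,1]).round(3),'j7',s['joints'][6].round(2),'w',round(s['width'],3))
E
python3 t.py
python3 -m inch '0 -0.0005 0 0 0.05; 0 -0.0005 0 0 0.05' 58 >/dev/null
python3 t.py
python3 -m inch '0 0 0 -0.05 0.05; 0 0 -0.0001 -0.1 0.05; 0 0 -0.0002 -0.15 0.05; 0 0 -0.0003 -0.2 0.05; 0 0 -0.0004 -0.25 0.05' >/dev/null
python3 t.py
```

```text
[ 0.6243 -0.0506  0.2677] F [-3.2 -0.3  0. ] T [-0.02  0.7   0.1 ] yaw 0.044 j7 0.33 w 0.639
[ 0.624  -0.0506  0.2676] F [-1.6 -1.1 -2.8] T [-0.11  0.41 -0.  ] yaw 0.044 j7 0.33 w 0.64
[ 0.6235 -0.0509  0.268 ] F [-4.6  0.5 -0.6] T [-0.1   0.96 -0.29] yaw 0.295 j7 0.54 w 0.64
```

```bash
python3 -m inch '0 0 -0.0001 -0.05 0.05; 0 0 -0.0002 -0.1 0.05; 0 0 -0.0003 -0.15 0.05; 0 0 -0.0004 -0.2 0.05; 0 0 -0.0005 -0.25 0.05' >/dev/null
python3 t.py
python3 -m inch '0 0 -0.0001 -0.05 0.05; 0 0 -0.0002 -0.1 0.05; 0 0 -0.0003 -0.15 0.05; 0 0 -0.0004 -0.2 0.05; 0 0 -0.0005 -0.25 0.05' >/dev/null
python3 t.py
python3 -m inch '0 0 0 -0.02 0.05; 0 0 -0.0001 -0.05 0.05' >/dev/null
python3 t.py
```

```text
[ 0.6233 -0.0511  0.2685] F [-4.9 -0.9  0.9] T [-0.24  1.23 -0.15] yaw 0.545 j7 0.74 w 0.636
[ 0.6231 -0.0513  0.269 ] F [-6.1 -0.9  2.3] T [-0.37  1.51 -0.24] yaw 0.795 j7 0.95 w 0.643
[ 0.6231 -0.0513  0.2691] F [-7.1  0.4  2.6] T [-0.26  1.47 -0.18] yaw 0.844 j7 0.99 w 0.639
```

```bash
python3 -m inch '0.0007 -0.0006 0 0 0.05; 0.0007 -0.0006 0 -0.03 0.05' >/dev/null
python3 t.py
for i in 1; do python3 -m inch '0 0 -0.0001 -0.03 0.05; 0 0 -0.0001 -0.06 0.05' >/dev/null
python3 t.py
python3 -m inch '0 0 -0.0001 -0.03 0.05; 0 0 -0.0001 -0.06 0.05' >/dev/null
python3 t.py
python3 -m inch '0 0 -0.0001 -0.03 0.05; 0 0 -0.0001 -0.06 0.05' >/dev/null
python3 t.py; done
```

```text
[ 0.6227 -0.0511  0.2692] F [-5.8 -1.8  1.6] T [-0.37  1.24 -0.2 ] yaw 0.874 j7 1.01 w 0.641
[ 0.6227 -0.0511  0.2693] F [-6.4 -1.   1.8] T [-0.47  1.38 -0.16] yaw 0.935 j7 1.06 w 0.64
[ 0.6227 -0.0512  0.2695] F [-6.6 -2.2  3.1] T [-0.52  1.36 -0.15] yaw 0.995 j7 1.11 w 0.638
[ 0.6228 -0.0512  0.2697] F [-6.  -1.9  3.8] T [-0.45  1.33 -0.13] yaw 1.055 j7 1.16 w 0.638
```

```bash
python3 -m inch '0.001 -0.0003 0 0 0.05; 0.001 -0.0003 -0.0002 -0.03 0.05' >/dev/null
python3 t.py
python3 -m inch '0 0 -0.0001 -0.03 0.05; 0 0 -0.0002 -0.06 0.05' >/dev/null
python3 t.py
python3 -m inch '0 0 -0.0001 -0.03 0.05; 0 0 -0.0002 -0.06 0.05' >/dev/null
python3 t.py
python3 -m inch '0 0 -0.0001 -0.01 0.05; 0 0 -0.0002 -0.03 0.05' >/dev/null
python3 t.py
```

```text
[ 0.6222 -0.0507  0.2699] F [-3.5 -1.8  1.1] T [-0.53  0.85 -0.06] yaw 1.085 j7 1.18 w 0.635
[ 0.6221 -0.0507  0.27  ] F [-2.9 -3.5  0.6] T [-0.76  0.76 -0.07] yaw 1.146 j7 1.23 w 0.643
[ 0.6221 -0.0506  0.2701] F [-3.4 -3.4  0.8] T [-0.8   0.82 -0.11] yaw 1.206 j7 1.28 w 0.638
[ 0.6221 -0.0504  0.2703] F [-3.9 -3.   0.7] T [-0.76  0.8  -0.05] yaw 1.235 j7 1.31 w 0.639
```

```bash
python3 -m inch '0.0003 -0.0009 0 0 0.05; 0.0003 -0.0009 -0.001 0 0.05; 0.0003 -0.0009 -0.002 0 0.05; 0.0003 -0.0009 -0.002 0 0.05' >/dev/null
python3 t.py
```

```text
[ 0.6219 -0.0506  0.2726] F [-0.9 -0.7 -1. ] T [-0.18  0.15  0.01] yaw 1.234 j7 1.31 w 0.641
```

```bash
python3 -m inch '0 0 -0.003 0 0.05; 0 0 -0.006 0 0.05; 0 0 -0.009 0 0.05; 0 0 -0.012 0 0.05' >/dev/null
python3 t.py
python3 -m inch '0 0 -0.005 0 0.05; 0 0 -0.01 0 0.05; 0 0 -0.015 0 0.05; 0 0 -0.0175 0 0.05; 0 0 -0.0175 0 0.05' >/dev/null
python3 -m inch '0 0 0 0 0.05; 0 0 0 0 0.05; 0 0 0 0 0.05' >/dev/null
python3 t.py
python3 - <<'E'
from h import *
im=arm.get_image("side");cal=arm.get_calibration("side")
b=cv2.resize(im[180:320,280:440],None,fx=2.5,fy=4,interpolation=cv2.INTER_CUBIC)
w=arm.get_image("scene");a=cv2.resize(w[140:280,180:340],None,fx=2.5,fy=4,interpolation=cv2.INTER_CUBIC)
save("i",np.hstack([b,a]));print(np.array(R.from_rotvec(arm.observe()["ee_rot"]).as_matrix()).round(3)[:,2])
E
```

```text
[ 0.6218 -0.0508  0.2849] F [-0.6  1.3 -0.8] T [ 0.01  0.03 -0.01] yaw 1.234 j7 1.31 w 0.639
[ 0.6215 -0.0511  0.3016] F [ 0.1 -0.7  0.4] T [-0.03 -0.03 -0.03] yaw 1.234 j7 1.3 w 0.641
[-0. -0. -1.]
```

View pics/i.png

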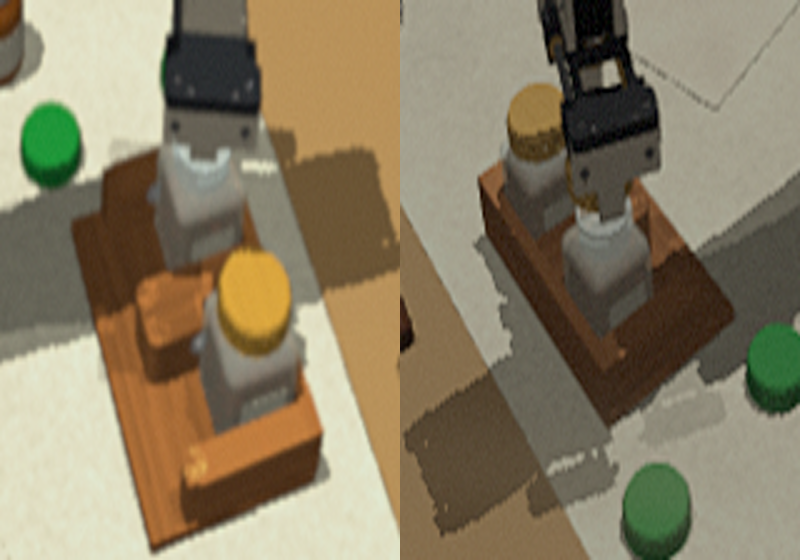

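Run:
```python
from h import *
im=arm.get_image("wrist");cal=arm.get_calibration("wrist")
p=[.5965,-.1107,np.radians(2.52)];c,s=np.cos(p[2]),np.sin(p[2])
def W(m): m=np.array(m)/1e3;return np.c_[p[0]+c*m[:,0]-s*m[:,1],p[1]+s*m[:,0]+c*m[:,1],m[:,2]]
q=rsq(33,10)+[30,57.5]
sh=proj(cal,W(np.c_[q,np.full(len(q),86)]))[:,::-1]
b=cv2.resize(im[120:345,160:480],None,fx=2.5,fy=2.5,interpolation=cv2.INTER_CUBIC)
f=lambda P:np.round((P-[160,120])*2.5).astype(np.int32)
cv2.polylines(b,[f(sh)],True,(255,0,0),1)
t=np.linspace(0,6.28,60);cv2.polylines(b,[f(proj(cal,W(np.c_[30+24*np.cos(t),57.5+24*np.sin(t),np.full(60,108)]))[:,::-1])],True,(0,0,255),1)
cv2.polylines(b,[f(proj(cal,W(np.array([[63,92,48],[63,23,48],[-35,23,48.]])))[:,::-1])],False,(0,255,0),1)
save("j",b)
```

```text
(no output)
```

View pics/j.png

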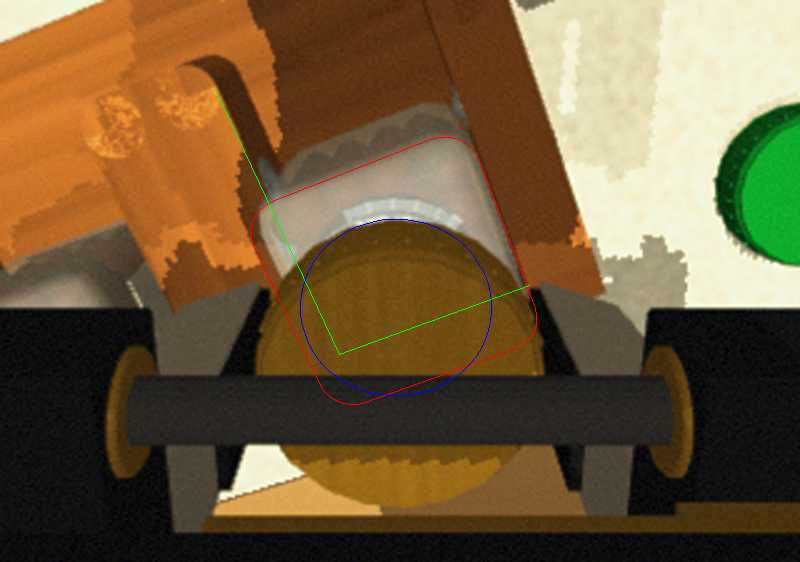

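```bash
python3 -c "
from cell import arm
print(arm.observe()['clock'],arm.sign_off())"
```

```text
the job is handed in; nothing more can be done
18.65 None
```

The job is handed in at 18.65 s: the jar is home behind the catches, and the unscrewed brass lid is held level and centred to within about 1–2 mm, its edge about 2 cm above the open jar; the other jars and the pot should be undisturbed, though I did not re-check the honey jar and the pot at the end.

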